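# Hold a spacing wedge snug between the plates of a timber model bay

## Task

Take the wooden wedge by its upright grip block, lift it clear out of its open forming mould, lay its thin end on the front ledge of the model bay's lower plate and gently slide it straight in between the two plates until it drags snugly, touching both plates and raising the sprung upper plate by about 2 mm. Stop there and finish while still holding the wedge at that depth: do not let go, do not force the upper plate higher, and leave the other things on the table where they are.

Things in the scene. Friction and masses are not known exactly. Their poses are not given: they have to be found in the camera images.
- wedge: Loose wooden taper wedge, about 70 g, lying flat in the mould. Origin: underside, below the grip block's centre; x points to the thin tip at 122 mm, z up. Flat underside; blade 40 mm wide, 3 mm thick at the tip, upper face rising 1 in 8 towards the grip (18 mm at x = 0). Upright grip block 24 x 24 mm at x = y = 0, its top 60 mm above the underside, free to pinch above 20 mm.
- wedge_tip (a point): Thin tip of the wedge: middle of its front edge, on the underside (122 mm ahead of the wedge's origin).
- wedge_grip (a point): Centre of the free part of the grip block, 40 mm above the wedge's underside.
- mould: Fixed open wooden forming mould, 180 x 80 mm, 24 mm high, with a 140 x 46 mm cavity whose floor is 10 mm above the table (14 mm deep). Origin: centre of its underside; x along its length, the way the wedge's tip points. The wedge lies in it with 3 mm play each side.
- bay: Fixed model bay on a 220 x 170 mm board. Origin: centre of the board's underside, on the table; x points the way the wedge goes in, from the open mouth inwards. Stick columns at x = 8 and 85 mm, y = +-66 mm (122 mm free between them); front columns and beams end 84 to 87 mm above the table, rear columns 150 to 153 mm.
- mouth (a point): Middle of the mouth: on the top face of the lower plate (30 mm above the table), straight below the front edge of the upper plate; its x points inwards. The mouth is 112 mm wide and open 6 to 9 mm high (varies from start to start, so the wedge begins to touch at a depth of 24 to 48 mm, and 8 mm deeper per mm that the lower plate is pressed down).
- lower_plate: Lower plywood plate, 200 (along x) x 110 x 12 mm; origin: centre of its top face, 30 mm above the table. It reaches 90 mm out in front of the mouth as a flat ledge. It lies on soft pads: it starts to sink under about 2 N and then sinks 1 mm per 2.5 N, 6 mm at most.
- upper_plate: Plywood, 100 mm deep, 112 wide, 9 thick, round front edge. Moves only up: rests with 1.5 N, takes 1.5 N more per mm risen, 10 mm at most. Origin: underside, 10 mm in from the front edge, mid width, 36 to 39 mm above the table at rest. Once it touches, 8 mm more wedge depth lifts it 1 mm; when snug (2 mm up) the wedge feels about 4 to 6 N more backward drag than before touching.
- offcut: Bystander, leave alone: rectangular wood offcut, 50 x 30 x 18 mm. Origin: middle of its underside.
- pencil: Bystander, leave alone: pencil, 165 mm long, 7 mm thick. Origin: middle of its underside.
- glue: Bystander, leave alone: glue bottle, 130 mm tall. Origin: middle of its underside.
- water: Bystander, leave alone: glass bottle, 200 mm tall. Origin: middle of its underside.
- mitre_box: Bystander, leave alone: wooden mitre box (U channel), 240 x 100 x 64 mm. Origin: middle of its underside.
- tape: Bystander, leave alone: roll of paper tape, 90 mm across, 24 mm high. Origin: middle of its underside.
- pliers: Bystander, leave alone: pliers, 140 mm long. Origin: middle of its underside.
- sticks: Bystander, leave alone: row of five model sticks, 260 mm long. Origin: middle of its underside.
There are look-alikes about, which are no part of the job. Leave any red look-alike of the wedge alone.

How it is judged:
By the outcome, as a careful person would: the job done as asked, in the order asked, and still so for the second after the job is handed in, while the arm keeps its last pose, push and grip.
It also fails if it takes over 46 s, if anything falls off the work surface, if the arm or the gripper's body presses on something with over 40 N, if the wrist force passes 120 N, or if a joint passes its speed limit or range.

## Robot

A 7-joint arm with a two-finger parallel gripper is mounted at the origin on the work surface. World frame = base frame: x ahead of the robot, y to its left, z up, the work surface at z = 0. Lengths are in m, angles in degrees, forces in N, time in s.
With the tool pointing down it reaches from about 0.425 to 0.925 m from the base axis. Payload 6.8 kg.
Tool frame: the origin (TCP) lies at the very end of the fingers, on their centre line; the grasp point (between the pads) lies 19 mm behind it (arm.pinch_z is the distance from the TCP to the grasp point, in m); y points along the fingers, z is the direction in which the jaws open and shut, and the axes are right-handed (so a half turn about y gives the same grasp; the last joint's range is limited). The gripper opens to 88 mm and grips with 3 to 60 N. Pads are 20 mm wide; open, the fingers measure 115 mm over their backs; the gripper's body (75 mm by 178 mm) begins 61 mm behind the grasp point.
Start: joints at [-82.282, 27.33, 1.283, 89.118, -0.659, 63.558, -4.761], TCP at [0.162, 0.655, 0.197] pointing down, gripper open.
Joint ranges: [-169.35, 169.35], [-19.33, 120.38], [-80.79, 83.38], [13.8, 139.57], [-78.32, 258.32], [9.67, 109.79], [-169.56, 169.56]. Speed limits (degrees/s): [136.94, 136.94, 180, 180, 180, 180, 180].

## Interface

Orientations are given as a 3x3 rotation matrix whose columns are the frame's x, y, z axes.
In Python, from plant import arm, vision, ticket gives the robot as it stands.
- The arm moves only by the tool send_rows, never from a script. Its argument "targets" is a list of rows, each an object with "travel": the shift along the tool's x, y, z in m, a list of three; "roll": the turn about the tool's y in rad; "jaw": the closure in counts, from 0 (fully open) to 255 (shut). In form: [{"travel": [tx, ty, tz], "roll": roll, "jaw": jaw}, ...]. A call has 1 to 5 rows; each row shifts and turns the pose as measured when the row begins, along the tool's axes as they then stand; what a row does not reach is not made up. A row lasts 1/10 s, in which the tool goes at most 50 mm and 8.59 degrees, less where a joint would pass 70% of its speed; a pose out of reach is approached as far as the arm can. A call with a gripper value outside its range is refused whole. The fingers move at their own pace and stop on an object; the grip force is fixed at half the most. Time passes only in rows, so rows that do not move let the fingers close. It gives the time, the measured TCP pose, the force and the opening at its end, in the units of the state.
- arm.get_state(): the state, without advancing time (a new reading comes with each control period).
- vision.read_camera(name): name is "scene" or "top" or "wrist"; returns a dict with "frame" (384x512x3 uint8, red, green, blue), "fx", "fy", "cx", "cy" (pixels), "position" and "orientation" of the camera in the world. Camera axes: x right, y down, z forward; pixel columns grow to the right and rows downward; lengths in m; the calibration is good to about 2 mm. A picture is of the moment at which its call begins. There is no depth.
- ticket.finish_job(): hands the job in, once; it reports no verdict.
The state is a dict: "time_s": time; "q": joint angles; "joint_vel": joint speeds; "joint_torque": joint torques, N m; "position": TCP position; "eef_rot": TCP orientation; "ft_force": force on the tool from outside, world axes, zero at the start; "ft_torque": the same for the moment, N m; "gripper_width": finger opening in m.
Only numpy, scipy, OpenCV 4.12 (cv2) and the standard library are available. Lean on these libraries where they do the work, as an engineer would, in place of code of your own. Each camera call takes 0.05 s, during which the arm holds its last target.

## Working session

There is one attempt and no reset: what is moved stays moved. The work goes in short steps, Python scripts to look and compute and a tool call to move; the robot and the scene stay as the last step left them, time stands still between calls to the robot, and variables do not carry over. Pictures are saved under pics/ and viewed, and the job is handed in when it is done.

Besides the shell and the picture viewer there is one more tool, called after "Request:" by a JSON object that holds its "op" and its "data", one argument or row to a line. send_rows: Moves the arm, as the interface text tells. Its arguments: {"type":"object","properties":{"targets":{"type":"array"}},"required":["targets"]}

```bash
ls; mkdir -p pics; cat > h.py <<'E'
import numpy as np, cv2
from plant import arm, vision, ticket
def ray(c,u,v):
    d=np.array([(u-c['cx'])/c['fx'],(v-c['cy'])/c['fy'],1.0]); return np.array(c['position']),np.array(c['orientation'])@d
def onz(c,u,v,z):
    p,d=ray(c,u,v); return p+d*(z-p[2])/d[2]
def proj(c,P):
    q=np.array(c['orientation']).T@(np.array(P)-np.array(c['position'])); return c['fx']*q[0]/q[2]+c['cx'],c['fy']*q[1]/q[2]+c['cy']
def save(c,n): cv2.imwrite('pics/'+n+'.png',c['frame'][:,:,::-1])
E
python3 - <<'E'
from h import *
import pickle
np.set_printoptions(precision=4,suppress=True)
s=arm.get_state(); print(s)
C={}
for n in ["scene","top","wrist"]:
    c=vision.read_camera(n); save(c,n+'0'); C[n]=c
    print(n,c['fx'],c['cx'],c['cy'],c['position'],c['orientation'])
pickle.dump(C,open('C0.pkl','wb'))
E
```

```text
pics
{'time_s': 0.0, 'q': array([-82.2836,  27.3743,   1.2779,  89.1776,  -0.6587,  63.5557,
        -4.7618]), 'joint_vel': array([-0.0192, -0.0016, -0.1127,  0.1422, -0.0322,  0.0062,  0.0397]), 'joint_torque': array([  0.0006, -58.2842,   1.5355, -27.2615,  -0.0542,   0.0167,
         0.0002]), 'position': array([0.1621, 0.6546, 0.1958]), 'eef_rot': array([[ 0.9707, -0.0003,  0.2404],
       [-0.2404, -0.0017,  0.9707],
       [ 0.0001, -1.    , -0.0017]]), 'ft_force': array([0.942 , 0.2169, 0.6122]), 'ft_torque': array([0.0061, 0.0211, 0.0346]), 'gripper_width': 0.08808031582104632}
scene 356.32667481515534 256.59029799814147 190.66820543861525 [ 1.1591 -0.8006  0.7185] [[ 0.8058  0.3499 -0.4778]
 [ 0.5922 -0.4746  0.6512]
 [ 0.0011 -0.8077 -0.5896]]
top 388.33047297670566 252.10771312352668 189.95344250279553 [ 0.4595 -0.0876  1.2472] [[-0.0119 -0.992   0.126 ]
 [-0.9998  0.0139  0.0151]
 [-0.0167 -0.1258 -0.9919]]
wrist 275.2281905163333 258.17435058739596 190.83322525205605 [0.0824 0.6751 0.3832] [[ 0.2403  0.9269  0.2882]
 [ 0.9707 -0.2293 -0.0717]
 [-0.0004  0.297  -0.9549]]
```

View pics/scene0.png

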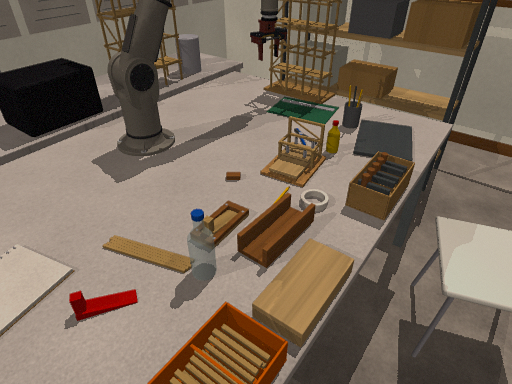

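View pics/top0.png

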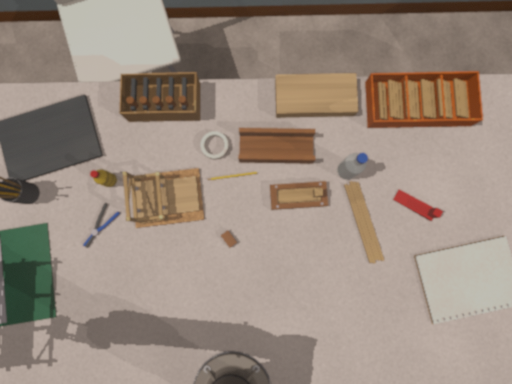

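View pics/wrist0.png

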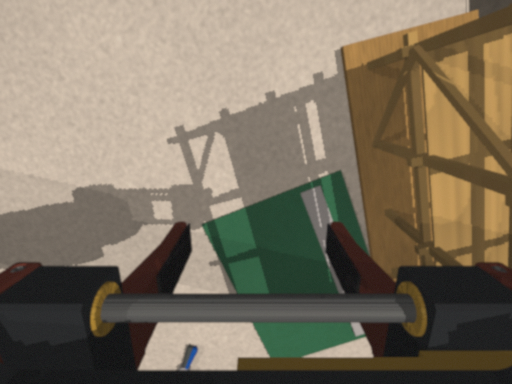

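```bash
python3 - <<'E'
from h import *
import pickle
C=pickle.load(open('C0.pkl','rb'))
f=C['top']['frame'][:,:,::-1]
a=cv2.resize(f[170:220,260:340],(800,500),interpolation=cv2.INTER_CUBIC)
b=cv2.resize(f[160:235,112:212],(800,600),interpolation=cv2.INTER_CUBIC)
g=C['scene']['frame'][:,:,::-1]
d=cv2.resize(g[110:250,190:350],(800,700),interpolation=cv2.INTER_CUBIC)[:600]
cv2.imwrite('pics/a.png',a);cv2.imwrite('pics/b.png',b);cv2.imwrite('pics/d.png',d)
E
```

```text
(no output)
```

View pics/a.png

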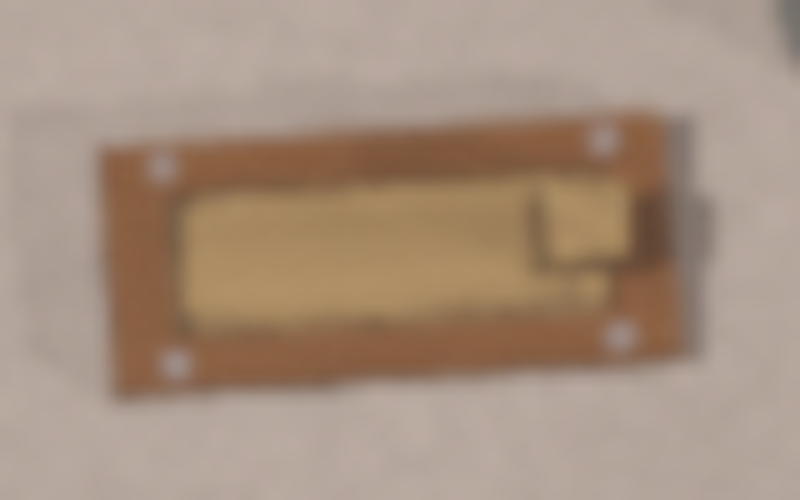

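View pics/b.png

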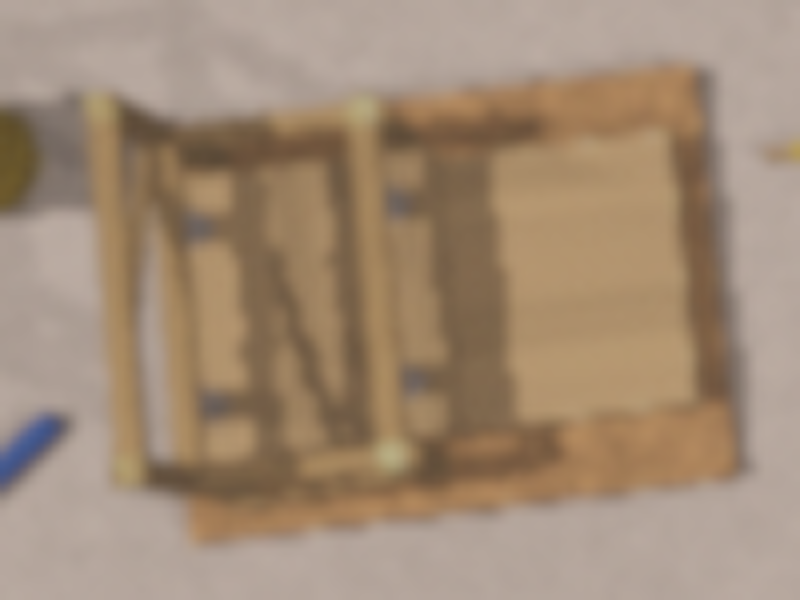

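View pics/d.png

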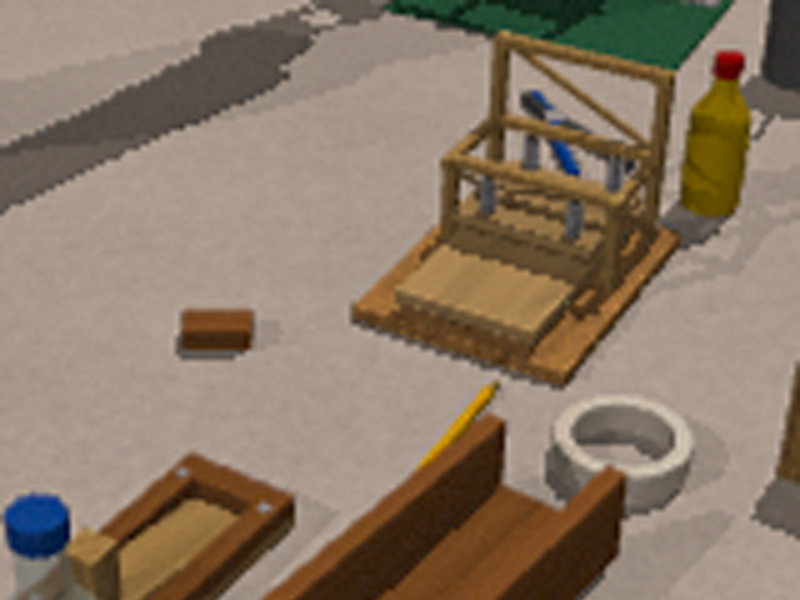

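```bash
python3 - <<'E'
from h import *
import pickle
np.set_printoptions(precision=4,suppress=True)
C=pickle.load(open('C0.pkl','rb'));c=C['top']
A=lambda u,v:(260+u/10-.45,170+v/10-.45)
B=lambda u,v:(112+u/8-.44,160+v/8-.44)
P=lambda L,z,f:np.array([onz(c,*f(*p),z)[:2] for p in L])
m=P([(102,148),(660,110),(685,362),(113,400)],.024,A); print('mould',m,m.mean(0),[np.linalg.norm(m[i]-m[(i+1)%4]) for i in range(4)])
ax=(m[0]+m[3]-m[1]-m[2])/2; print('mould ang',np.degrees(np.arctan2(ax[1],ax[0])))
s=P([(162,166),(602,140),(621,335),(175,364)],.024,A);ax=(s[0]+s[3]-s[1]-s[2])/2; print('screws',s.mean(0),np.degrees(np.arctan2(ax[1],ax[0])))
g=P([(545,180),(632,180),(628,260),(550,262)],.070,A);print('grip',g.mean(0),[np.linalg.norm(g[i]-g[(i+1)%4]) for i in range(4)])
l=P([(668,130),(698,400)],.030,B);print('ledge front',l,np.linalg.norm(l[0]-l[1]))
d=l[1]-l[0];print('edge ang+90->x', np.degrees(np.arctan2(d[1],d[0])))
fc=P([(365,110),(392,455)],.0865,B);rc=P([(105,105),(130,470)],.1525,B)
print('fc',fc,fc.mean(0),np.linalg.norm(fc[0]-fc[1]),'rc',rc,rc.mean(0),np.linalg.norm(rc[0]-rc[1]))
ax=rc.mean(0)-fc.mean(0);print('bay ang',np.degrees(np.arctan2(ax[1],ax[0])),np.linalg.norm(ax))
bd=P([(698,68),(740,470),(195,542)],.010,B);print('board',bd,np.degrees(np.arctan2(*(bd[2]-bd[1])[::-1])),np.linalg.norm(bd[0]-bd[1]),np.linalg.norm(bd[1]-bd[2]))
print('bottle cap',onz(c,361.5,158.5,.2),'glue',onz(c,95,173,.13))
E
```

```text
mould [[ 0.6321 -0.1254]
 [ 0.6418 -0.3026]
 [ 0.5614 -0.3076]
 [ 0.5518 -0.1274]] [ 0.5968 -0.2157] [np.float64(0.17752846904360492), np.float64(0.0804720961402133), np.float64(0.18045865269216968), np.float64(0.08029942365059409)]
mould ang 93.08662709409045
screws [ 0.5979 -0.2158] 92.78712815404344
grip [ 0.6012 -0.2717] [np.float64(0.02646111036282513), np.float64(0.024605272310232233), np.float64(0.023681227731144144), np.float64(0.025188345104957332)]
ledge front [[0.6621 0.1119]
 [0.5543 0.0993]] 0.10848733947223485
edge ang+90->x -173.35872290454736
fc [[0.6621 0.2182]
 [0.5308 0.2055]] [0.5964 0.2119] 0.13190384149884968 rc [[0.6538 0.2946]
 [0.5226 0.2819]] [0.5882 0.2883] 0.13176385524534218
bay ang 96.15584274205844 0.07682645576755136
board [[0.6907 0.1031]
 [0.5277 0.0855]
 [0.5018 0.3031]] 96.78429085972311 0.16393489885424964 0.21914825286544276
bottle cap [ 0.6751 -0.3718  0.2   ] glue [0.6581 0.3901 0.13  ]
```

Request:
{"op": "send_rows", "data": {
  "targets": [
    {"travel": [0.035, -0.012, 0.0], "roll": 0.13, "jaw": 0},
    {"travel": [0.035, -0.012, 0.0], "roll": 0.13, "jaw": 0},
    {"travel": [0.035, -0.012, 0.0], "roll": 0.13, "jaw": 0},
    {"travel": [0.035, -0.012, 0.0], "roll": 0.13, "jaw": 0},
    {"travel": [0.035, -0.012, 0.0], "roll": 0.13, "jaw": 0}
  ]
}}

```text
time_s: 0.65
position: [0.309, 0.5709, 0.2526]
eef_rot: [[0.619, -0.007, 0.785], [-0.785, -0.008, 0.619], [0.002, -1.0, -0.01]]
ft_force: [1.4, 0.4, -0.3]
gripper_width: 0.0877
```

Request:
{"op": "send_rows", "data": {
  "targets": [
    {"travel": [0.04, 0.0, 0.015], "roll": 0.12, "jaw": 0},
    {"travel": [0.04, 0.0, 0.015], "roll": 0.12, "jaw": 0},
    {"travel": [0.04, 0.0, 0.015], "roll": 0.12, "jaw": 0},
    {"travel": [0.04, 0.0, 0.015], "roll": 0.12, "jaw": 0},
    {"travel": [0.04, 0.0, 0.015], "roll": 0.1, "jaw": 0}
  ]
}}

```text
time_s: 1.15
position: [0.4614, 0.417, 0.2536]
eef_rot: [[0.065, -0.006, 0.998], [-0.998, -0.005, 0.065], [0.004, -1.0, -0.006]]
ft_force: [0.2, -0.3, -0.2]
gripper_width: 0.0881
```

Request:
{"op": "send_rows", "data": {
  "targets": [
    {"travel": [0.045, 0.0, 0.006], "roll": 0.0, "jaw": 0},
    {"travel": [0.045, 0.0, 0.006], "roll": 0.0, "jaw": 0},
    {"travel": [0.045, 0.0, 0.006], "roll": 0.0, "jaw": 0},
    {"travel": [0.045, 0.0, 0.006], "roll": 0.0, "jaw": 0},
    {"travel": [0.045, 0.0, 0.006], "roll": 0.0, "jaw": 0}
  ]
}}

```text
time_s: 1.65
position: [0.5071, 0.1849, 0.2531]
eef_rot: [[0.061, -0.006, 0.998], [-0.998, -0.007, 0.061], [0.006, -1.0, -0.007]]
ft_force: [0.6, -0.3, 0.4]
gripper_width: 0.0881
```

Request:
{"op": "send_rows", "data": {
  "targets": [
    {"travel": [0.045, 0.0, 0.006], "roll": 0.0, "jaw": 0},
    {"travel": [0.045, 0.0, 0.006], "roll": 0.0, "jaw": 0},
    {"travel": [0.045, 0.0, 0.006], "roll": 0.0, "jaw": 0},
    {"travel": [0.045, 0.0, 0.006], "roll": 0.0, "jaw": 0},
    {"travel": [0.045, 0.0, 0.006], "roll": 0.0, "jaw": 0}
  ]
}}

```text
time_s: 2.15
position: [0.5501, -0.047, 0.2542]
eef_rot: [[0.062, -0.006, 0.998], [-0.998, -0.005, 0.062], [0.004, -1.0, -0.006]]
ft_force: [0.7, 0.2, 0.6]
gripper_width: 0.088
```

Request:
{"op": "send_rows", "data": {
  "targets": [
    {"travel": [0.04, 0.0, 0.006], "roll": 0.0, "jaw": 0},
    {"travel": [0.04, 0.0, 0.006], "roll": 0.0, "jaw": 0},
    {"travel": [0.04, 0.0, 0.006], "roll": 0.0, "jaw": 0},
    {"travel": [0.03, 0.0, 0.006], "roll": 0.0, "jaw": 0},
    {"travel": [0.0, 0.0, 0.0], "roll": 0.0, "jaw": 0}
  ]
}}

```text
time_s: 2.65
position: [0.5818, -0.2091, 0.2544]
eef_rot: [[0.053, -0.007, 0.999], [-0.999, -0.008, 0.053], [0.007, -1.0, -0.007]]
ft_force: [-1.1, 0.3, 0.0]
gripper_width: 0.0878
```

```bash
python3 - <<'E'
from h import *
import pickle
c=vision.read_camera('wrist'); save(c,'w1'); pickle.dump(c,open('w1.pkl','wb'))
print(c['position'],proj(c,(.601,-.272,.07)),proj(c,(.5973,-.2157,.024)))
E
```

```text
[ 0.57871584 -0.12526863  0.44108767] (np.float64(270.17852464863205), np.float64(210.36246752579214)) (np.float64(269.21303019993746), np.float64(165.2863168903881))
```

View pics/w1.png

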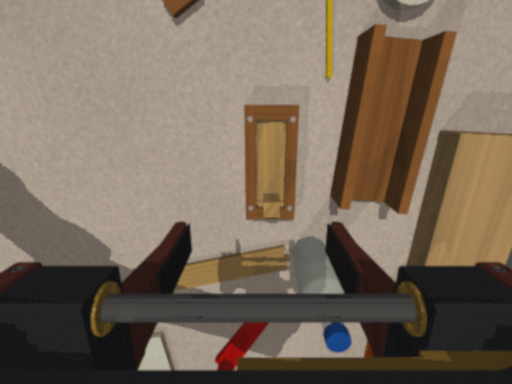

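```bash
python3 - <<'E'
from h import *
import pickle
c=pickle.load(open('w1.pkl','rb'))
f=c['frame'][:,:,::-1]
cv2.imwrite('pics/w1c.png',cv2.resize(f[100:225,220:320],(480,600),interpolation=cv2.INTER_CUBIC))
E
```

```text
(no output)
```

View pics/w1c.png

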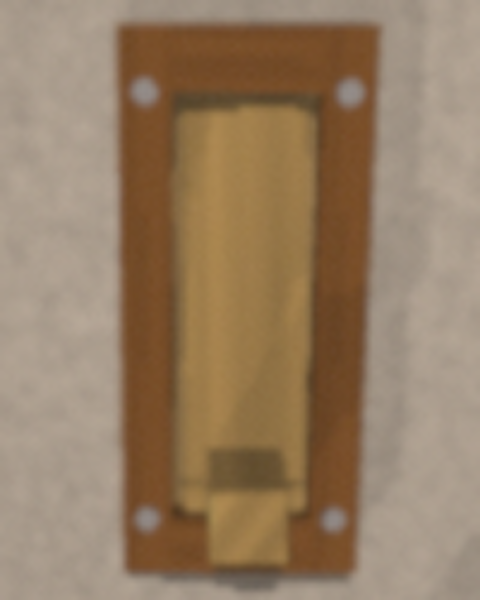

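```bash
python3 - <<'E'
from h import *
import pickle
np.set_printoptions(precision=4,suppress=True)
c=pickle.load(open('w1.pkl','rb'))
F=lambda u,v:(220+u/4.8-.4,100+v/4.8-.4)
P=lambda L,z:np.array([onz(c,*F(*p),z)[:2] for p in L])
g=P([(207,490),(288,490),(289,566),(208,566)],.070);print(g,g.mean(0))
s=P([(145,92),(350,92),(333,519),(147,519)],.024);ax=s[0]+s[1]-s[2]-s[3];print(s.mean(0),np.degrees(np.arctan2(ax[1],ax[0])))
t=P([(177,106),(312,106)],.013);b=P([(182,512),(305,512)],.028);ax=t.mean(0)-b.mean(0);print('blade',t.mean(0),b.mean(0),np.degrees(np.arctan2(ax[1],ax[0])))
s=arm.get_state();print(s['position'],s['eef_rot'],s['q'])
E
```

```text
[[ 0.5895 -0.2593]
 [ 0.6136 -0.2579]
 [ 0.6158 -0.2824]
 [ 0.5912 -0.2838]] [ 0.6025 -0.2708]
[ 0.599  -0.2159] 92.83970973844704
blade [ 0.5954 -0.151 ] [ 0.6033 -0.2816] 93.46385167954026
[ 0.5817 -0.2068  0.2542] [[ 0.055  -0.0075  0.9985]
 [-0.9985 -0.0061  0.055 ]
 [ 0.0056 -1.     -0.0078]] [-14.7497  22.3063  38.2353  95.2088 -14.1728  67.837   30.    ]
```

Request:
{"op": "send_rows", "data": {
  "targets": [
    {"travel": [0.03, 0.02, 0.009], "roll": 0.0, "jaw": 0},
    {"travel": [0.03, 0.03, 0.009], "roll": 0.0, "jaw": 0},
    {"travel": [0.004, 0.04, 0.0], "roll": 0.0, "jaw": 0},
    {"travel": [0.0, 0.04, 0.0], "roll": 0.0, "jaw": 0},
    {"travel": [0.0, 0.0, 0.0], "roll": 0.0, "jaw": 0}
  ]
}}

```text
time_s: 3.2
position: [0.6065, -0.2621, 0.1206]
eef_rot: [[0.066, -0.005, 0.998], [-0.998, 0.0, 0.066], [-0.0, -1.0, -0.005]]
ft_force: [-1.0, 1.0, 0.3]
gripper_width: 0.0877
```

```bash
python3 - <<'E'
from h import *
np.set_printoptions(precision=4,suppress=True)
for i in range(3):
    s=arm.get_state();print(s['position'],s['eef_rot'].ravel(),s['ft_force'])
    if i==0: c=vision.read_camera('wrist'); save(c,'w2'); print(proj(c,(.602,-.271,.07)))
E
```

```text
[ 0.6065 -0.2621  0.1206] [ 0.0657 -0.0045  0.9978 -0.9978  0.0001  0.0657 -0.0004 -1.     -0.0045] [-1.0125  1.0319  0.3334]
(np.float64(253.04154619407421), np.float64(208.6946850522861))
[ 0.6083 -0.2628  0.1236] [ 0.066  -0.0006  0.9978 -0.9978 -0.0012  0.066   0.0012 -1.     -0.0007] [-0.2443  0.3824  0.7383]
[ 0.6083 -0.2628  0.1236] [ 0.066  -0.0006  0.9978 -0.9978 -0.0012  0.066   0.0012 -1.     -0.0007] [-0.2443  0.3824  0.7383]
```

View pics/w2.png

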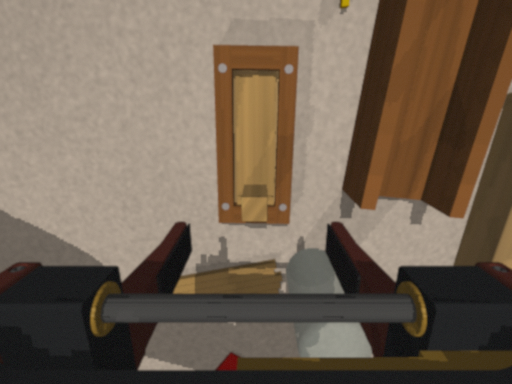

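```bash
python3 - <<'E'
from h import *
c=vision.read_camera('wrist')
print(onz(c,312,248,.0),onz(c,312,248,.12),onz(c,287,275,.06))
E
```

```text
[ 0.68189971 -0.3479671   0.        ] [ 0.6514243  -0.28321786  0.12      ] [ 0.64431484 -0.34906001  0.06      ]
```

Request:
{"op": "send_rows", "data": {
  "targets": [
    {"travel": [0.008, 0.02, -0.006], "roll": -0.01, "jaw": 0},
    {"travel": [0.0, 0.02, 0.0], "roll": 0.0, "jaw": 0},
    {"travel": [0.0, 0.015, 0.0], "roll": 0.0, "jaw": 0},
    {"travel": [0.0, 0.0, 0.0], "roll": 0.0, "jaw": 0}
  ]
}}

```text
time_s: 3.7
position: [0.6124, -0.2714, 0.0809]
eef_rot: [[0.082, 0.019, 0.996], [-0.997, -0.006, 0.082], [0.007, -1.0, 0.019]]
ft_force: [1.0, -0.3, 0.8]
gripper_width: 0.0881
```

Request:
{"op": "send_rows", "data": {
  "targets": [
    {"travel": [0.0, 0.0, 0.0], "roll": 0.0, "jaw": 0}
  ]
}}

```text
time_s: 3.8
position: [0.6136, -0.2713, 0.0826]
eef_rot: [[0.082, 0.021, 0.996], [-0.997, -0.006, 0.082], [0.008, -1.0, 0.021]]
ft_force: [0.2, 0.2, 0.4]
gripper_width: 0.0876
```

```bash
python3 - <<'E'
from h import *
np.set_printoptions(precision=4,suppress=True)
s=arm.get_state();print(s['q'],s['joint_vel'],s['joint_torque'],s['ft_force'],s['ft_torque'])
c=vision.read_camera('scene'); save(c,'s1')
c=vision.read_camera('wrist'); save(c,'w3');print(proj(c,(.602,-.271,.07)))
E
```

```text
[ -3.4689  36.4487  31.9764  97.9907 -24.022   51.162   43.1129] [-0.4858 -0.3679  0.0442 -0.0353  0.1406  0.339  -0.0815] [ -0.0211 -56.154   10.543  -21.6414  -0.0637  -0.013    0.0091] [0.1635 0.187  0.3858] [-0.0301  0.0312  0.0224]
(np.float64(243.05875029678694), np.float64(214.39113344888952))
```

View pics/s1.png

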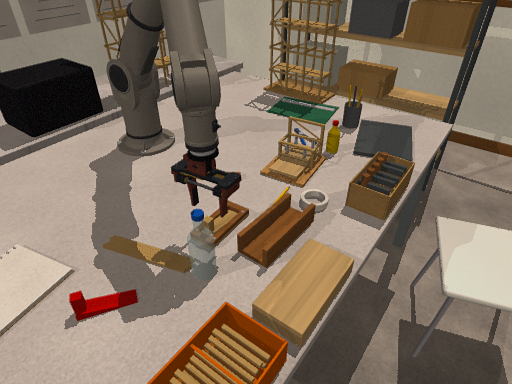

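View pics/w3.png

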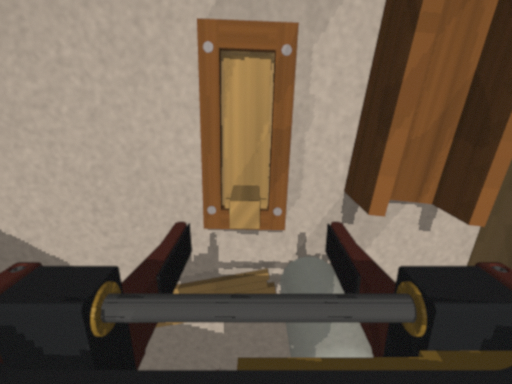

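Request:
{"op": "send_rows", "data": {
  "targets": [
    {"travel": [0.0, 0.0, -0.0065], "roll": 0.013, "jaw": 0},
    {"travel": [0.0, 0.0, -0.006], "roll": 0.013, "jaw": 0},
    {"travel": [0.0, 0.008, 0.0], "roll": 0.0, "jaw": 0}
  ]
}}

```text
time_s: 4.2
position: [0.6017, -0.2733, 0.0768]
eef_rot: [[0.054, 0.025, 0.998], [-0.999, -0.008, 0.054], [0.009, -1.0, 0.025]]
ft_force: [0.8, -0.9, 0.3]
gripper_width: 0.0878
```

Request:
{"op": "send_rows", "data": {
  "targets": [
    {"travel": [-0.002, 0.012, 0.0], "roll": 0.0, "jaw": 0},
    {"travel": [0.0, 0.012, 0.0], "roll": 0.0, "jaw": 0},
    {"travel": [0.0, 0.01, 0.0], "roll": 0.0, "jaw": 0},
    {"travel": [0.0, 0.0, 0.0], "roll": 0.0, "jaw": 0}
  ]
}}

```text
time_s: 4.6
position: [0.601, -0.2704, 0.0377]
eef_rot: [[0.054, 0.022, 0.998], [-0.999, -0.006, 0.054], [0.007, -1.0, 0.022]]
ft_force: [-0.1, 0.1, -0.2]
gripper_width: 0.0881
```

Request:
{"op": "send_rows", "data": {
  "targets": [
    {"travel": [0.0, 0.005, 0.001], "roll": 0.0, "jaw": 0},
    {"travel": [0.0, 0.0, 0.0], "roll": 0.0, "jaw": 150},
    {"travel": [0.0, 0.0, 0.0], "roll": 0.0, "jaw": 255},
    {"travel": [0.0, 0.0, 0.0], "roll": 0.0, "jaw": 255},
    {"travel": [0.0, 0.0, 0.0], "roll": 0.0, "jaw": 255}
  ]
}}

```text
time_s: 5.1
position: [0.6026, -0.2708, 0.0321]
eef_rot: [[0.054, 0.022, 0.998], [-0.999, -0.007, 0.054], [0.008, -1.0, 0.022]]
ft_force: [0.2, -0.6, -0.1]
gripper_width: 0.0594
```

Request:
{"op": "send_rows", "data": {
  "targets": [
    {"travel": [0.0, 0.0, 0.0], "roll": 0.0, "jaw": 255},
    {"travel": [0.0, 0.0, 0.0], "roll": 0.0, "jaw": 255},
    {"travel": [0.0, 0.0, 0.0], "roll": 0.0, "jaw": 255}
  ]
}}

```text
time_s: 5.4
position: [0.6031, -0.271, 0.0329]
eef_rot: [[0.054, 0.024, 0.998], [-0.999, -0.007, 0.054], [0.008, -1.0, 0.023]]
ft_force: [0.4, 0.2, -0.6]
gripper_width: 0.0354
```

Request:
{"op": "send_rows", "data": {
  "targets": [
    {"travel": [0.0, 0.0, 0.0], "roll": 0.0, "jaw": 255},
    {"travel": [0.0, 0.0, 0.0], "roll": 0.0, "jaw": 255},
    {"travel": [0.0, 0.0, 0.0], "roll": 0.0, "jaw": 255}
  ]
}}

```text
time_s: 5.7
position: [0.6031, -0.271, 0.0331]
eef_rot: [[0.054, 0.024, 0.998], [-0.999, -0.007, 0.054], [0.008, -1.0, 0.023]]
ft_force: [-0.1, 0.5, -0.4]
gripper_width: 0.0239
```

Request:
{"op": "send_rows", "data": {
  "targets": [
    {"travel": [0.0, 0.0, 0.0], "roll": 0.0, "jaw": 255},
    {"travel": [0.0, -0.008, 0.0], "roll": 0.0, "jaw": 255},
    {"travel": [0.0, -0.012, 0.0], "roll": 0.0, "jaw": 255},
    {"travel": [0.0, -0.02, 0.0], "roll": 0.0, "jaw": 255},
    {"travel": [0.0, -0.025, 0.0], "roll": 0.0, "jaw": 255}
  ]
}}

```text
time_s: 6.2
position: [0.5989, -0.2693, 0.0983]
eef_rot: [[0.054, 0.017, 0.998], [-0.999, -0.005, 0.054], [0.006, -1.0, 0.017]]
ft_force: [1.4, -0.4, -0.8]
gripper_width: 0.0236
```

Request:
{"op": "send_rows", "data": {
  "targets": [
    {"travel": [0.0, -0.02, 0.0], "roll": 0.0, "jaw": 255},
    {"travel": [0.0, -0.01, 0.0], "roll": 0.0, "jaw": 255},
    {"travel": [0.0, 0.0, 0.0], "roll": 0.0, "jaw": 255}
  ]
}}

```text
time_s: 6.5
position: [0.6002, -0.2706, 0.1353]
eef_rot: [[0.053, 0.024, 0.998], [-0.999, -0.007, 0.053], [0.008, -1.0, 0.024]]
ft_force: [-0.6, -0.3, -0.7]
gripper_width: 0.0236
```

Request:
{"op": "send_rows", "data": {
  "targets": [
    {"travel": [-0.02, 0.0, 0.003], "roll": -0.011, "jaw": 255},
    {"travel": [-0.03, 0.0, 0.003], "roll": -0.011, "jaw": 255},
    {"travel": [-0.03, 0.0, 0.004], "roll": -0.011, "jaw": 255},
    {"travel": [-0.03, 0.0, 0.004], "roll": -0.011, "jaw": 255},
    {"travel": [-0.03, 0.0, 0.004], "roll": -0.011, "jaw": 255}
  ]
}}

```text
time_s: 7.0
position: [0.6047, -0.1318, 0.1322]
eef_rot: [[0.099, 0.021, 0.995], [-0.995, -0.011, 0.1], [0.013, -1.0, 0.02]]
ft_force: [0.7, -0.3, -1.0]
gripper_width: 0.0236
```

Request:
{"op": "send_rows", "data": {
  "targets": [
    {"travel": [-0.03, 0.0, 0.003], "roll": 0.0, "jaw": 255},
    {"travel": [-0.03, 0.0, 0.003], "roll": 0.0, "jaw": 255},
    {"travel": [-0.03, 0.0, 0.003], "roll": 0.0, "jaw": 255},
    {"travel": [-0.02, 0.0, 0.0], "roll": 0.0, "jaw": 255},
    {"travel": [0.0, 0.0, 0.0], "roll": 0.0, "jaw": 255}
  ]
}}

```text
time_s: 7.5
position: [0.5994, -0.0104, 0.1262]
eef_rot: [[0.108, 0.014, 0.994], [-0.994, -0.009, 0.108], [0.01, -1.0, 0.013]]
ft_force: [0.3, 0.5, -1.4]
gripper_width: 0.0235
```

```bash
python3 - <<'E'
from h import *
import pickle
np.set_printoptions(precision=4,suppress=True)
W={}
for n in ['wrist','scene','top']:
    c=vision.read_camera(n); save(c,'p_'+n); W[n]=c
W['s']=arm.get_state();print(W['s']['position'],W['s']['eef_rot'].ravel(),W['s']['q'])
pickle.dump(W,open('p.pkl','wb'))
print(proj(W['wrist'],(.5983,.1945,.03)))
f=W['scene']['frame'][100:240,220:360,::-1];cv2.imwrite('pics/p_sc.png',cv2.resize(f,(600,600),interpolation=cv2.INTER_CUBIC))
E
```

```text
[ 0.5999 -0.0156  0.1271] [ 0.1014  0.0154  0.9947 -0.9948 -0.011   0.1016  0.0125 -0.9998  0.0142] [-30.653   27.2811  34.3753 106.0929 -18.5184  51.427   18.0354]
(np.float64(281.58000426020567), np.float64(-45.856637634333225))
```

View pics/p_wrist.png

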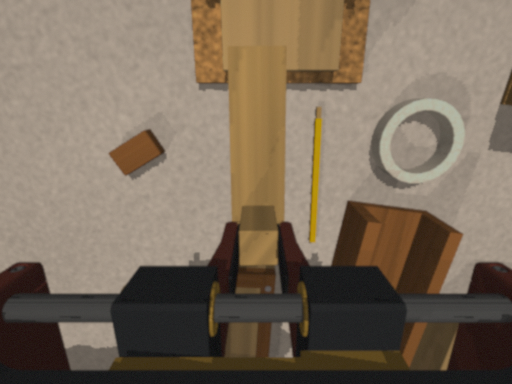

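View pics/p_sc.png

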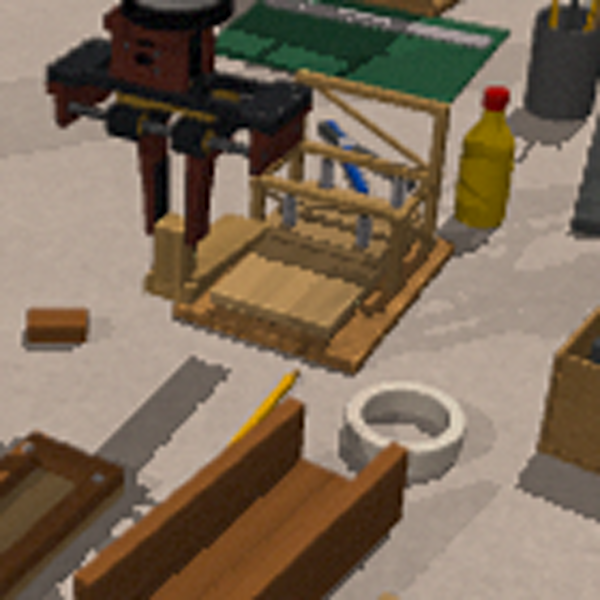

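```bash
python3 - <<'E'
from h import *
import pickle
np.set_printoptions(precision=4,suppress=True)
W=pickle.load(open('p.pkl','rb'));c=W['wrist'];s=W['s']
f=c['frame'][0:100,180:400,::-1];cv2.imwrite('pics/pw.png',cv2.resize(f,(792,360),interpolation=cv2.INTER_CUBIC))
a=-s['eef_rot'][:,0]
G=s['position']-.022*(-s['eef_rot'][:,1])*-1
O=s['position']+.022*s['eef_rot'][:,1]
print('origin pred',O,'tip pred',O+.122*a, 'proj',[proj(c,O+.122*a+np.array([0,0,.003])+w*s['eef_rot'][:,2]) for w in(-.02,.02)])
print([onz(c,u,45,.107) for u in (229,286)])
E
```

```text
origin pred [ 0.6002 -0.0159  0.1051] tip pred [0.5878 0.1055 0.1036] proj [(np.float64(229.75950297334958), np.float64(52.50264934342741)), (np.float64(288.8075053865419), np.float64(52.89607407181063))]
[array([0.5672, 0.1079, 0.107 ]), array([0.6052, 0.1121, 0.107 ])]
```

View pics/pw.png

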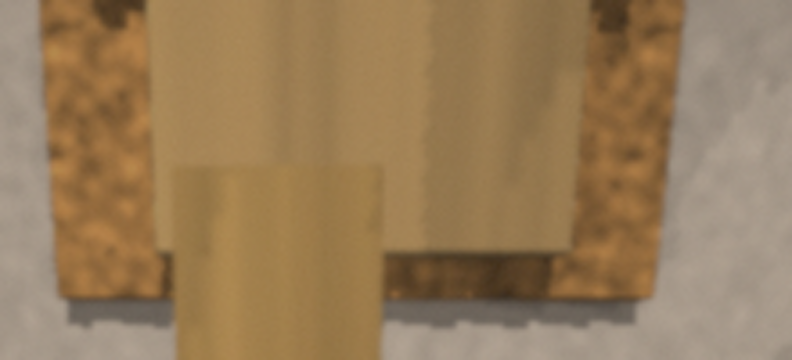

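```bash
python3 - <<'E'
from h import *
import pickle
np.set_printoptions(precision=4,suppress=True)
W=pickle.load(open('p.pkl','rb'));c=W['wrist']
l=onz(c,222.7,69.2,.03);r=onz(c,338.3,69.0,.03);print(l,r,(l+r)/2,np.linalg.norm(l-r),np.degrees(np.arctan2(*(r-l)[1::-1])))
E
```

```text
[0.555  0.0997 0.03  ] [0.6637 0.1118 0.03  ] [0.6094 0.1057 0.03  ] 0.10940045555585791 6.357260512163083
```

Request:
{"op": "send_rows", "data": {
  "targets": [
    {"travel": [-0.01, 0.0, 0.008], "roll": 0.0, "jaw": 255},
    {"travel": [-0.015, 0.005, 0.008], "roll": 0.0, "jaw": 255},
    {"travel": [-0.015, 0.01, 0.005], "roll": 0.0, "jaw": 255},
    {"travel": [0.0, 0.01, 0.0], "roll": 0.0, "jaw": 255},
    {"travel": [0.0, 0.0, 0.0], "roll": 0.0, "jaw": 255}
  ]
}}

```text
time_s: 8.15
position: [0.6193, 0.0255, 0.0993]
eef_rot: [[0.096, 0.016, 0.995], [-0.995, -0.012, 0.096], [0.014, -1.0, 0.015]]
ft_force: [-1.1, -1.1, -0.3]
gripper_width: 0.0238
```

Request:
{"op": "send_rows", "data": {
  "targets": [
    {"travel": [0.0, 0.0, 0.0], "roll": 0.0, "jaw": 255}
  ]
}}

```text
time_s: 8.25
position: [0.619, 0.0254, 0.0986]
eef_rot: [[0.096, 0.015, 0.995], [-0.995, -0.013, 0.096], [0.014, -1.0, 0.013]]
ft_force: [-0.5, 0.1, -0.5]
gripper_width: 0.0239
```

Request:
{"op": "send_rows", "data": {
  "targets": [
    {"travel": [0.0, 0.01, 0.0], "roll": -0.013, "jaw": 255},
    {"travel": [0.0, 0.01, 0.0], "roll": 0.0, "jaw": 255},
    {"travel": [0.0, 0.008, 0.0], "roll": 0.0, "jaw": 255},
    {"travel": [0.0, 0.0, 0.0], "roll": 0.0, "jaw": 255},
    {"travel": [0.0, 0.0, 0.0], "roll": 0.0, "jaw": 255}
  ]
}}

```text
time_s: 8.75
position: [0.6187, 0.023, 0.068]
eef_rot: [[0.108, 0.014, 0.994], [-0.994, -0.014, 0.108], [0.015, -1.0, 0.012]]
ft_force: [0.8, 0.9, -0.9]
gripper_width: 0.0238
```

Request:
{"op": "send_rows", "data": {
  "targets": [
    {"travel": [0.0, 0.005, 0.0], "roll": 0.0, "jaw": 255},
    {"travel": [0.0, 0.004, 0.0], "roll": 0.0, "jaw": 255},
    {"travel": [0.0, 0.0, 0.0], "roll": 0.0, "jaw": 255}
  ]
}}

```text
time_s: 9.05
position: [0.6192, 0.0227, 0.0588]
eef_rot: [[0.107, 0.015, 0.994], [-0.994, -0.013, 0.108], [0.015, -1.0, 0.013]]
ft_force: [0.1, -0.1, -0.6]
gripper_width: 0.0235
```

Request:
{"op": "send_rows", "data": {
  "targets": [
    {"travel": [0.0, 0.002, 0.0], "roll": 0.0, "jaw": 255},
    {"travel": [0.0, 0.002, 0.0], "roll": 0.0, "jaw": 255},
    {"travel": [0.0, 0.0, 0.0], "roll": 0.0, "jaw": 255}
  ]
}}

```text
time_s: 9.35
position: [0.6196, 0.0227, 0.0547]
eef_rot: [[0.108, 0.016, 0.994], [-0.994, -0.013, 0.108], [0.015, -1.0, 0.014]]
ft_force: [-0.3, -0.3, -0.5]
gripper_width: 0.0235
```

Request:
{"op": "send_rows", "data": {
  "targets": [
    {"travel": [0.0, 0.001, 0.0], "roll": 0.0, "jaw": 255},
    {"travel": [0.0, 0.0, 0.0], "roll": 0.0, "jaw": 255}
  ]
}}

```text
time_s: 9.55
position: [0.6197, 0.0227, 0.0538]
eef_rot: [[0.108, 0.016, 0.994], [-0.994, -0.013, 0.108], [0.015, -1.0, 0.014]]
ft_force: [-0.0, 0.6, -0.6]
gripper_width: 0.024
```

```bash
cat > look.py <<'E'
from h import *
import sys,pickle
np.set_printoptions(precision=4,suppress=True)
n=sys.argv[1]
F=[];P=[]
W={}
for k in ['scene','wrist','scene','wrist'][:int(sys.argv[2]) if len(sys.argv)>2 else 4]:
    c=vision.read_camera(k); W[k]=c; s=arm.get_state(); F.append(s['ft_force']);P.append(s['position'])
print('t',s['time_s'],'F',np.mean(F,0),'P',np.mean(P,0),'tx',s['eef_rot'].ravel())
pickle.dump(W,open(n+'.pkl','wb'))
f=W['scene']['frame'][120:200,240:340,::-1];f=cv2.resize(f,(750,600),interpolation=cv2.INTER_CUBIC);cv2.imwrite('pics/'+n+'_s.png',f)
if 'wrist' in W: save(W['wrist'],n+'_w')
E
python3 look.py l1
```

```text
t 9.75 F [ 0.3701 -0.0692 -0.3669] P [0.6198 0.0227 0.0539] tx [ 0.1074  0.016   0.9941 -0.9941 -0.0133  0.1076  0.0149 -0.9998  0.0145]
```

View pics/l1_s.png

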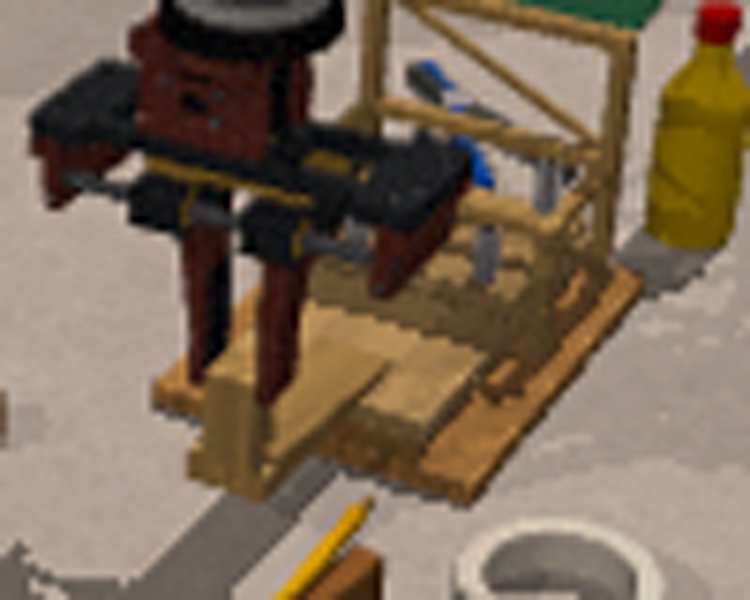

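View pics/l1_w.png

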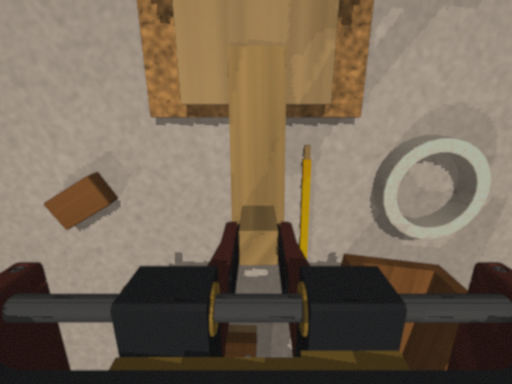

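Request:
{"op": "send_rows", "data": {
  "targets": [
    {"travel": [0.0, 0.001, 0.0], "roll": 0.0, "jaw": 255},
    {"travel": [0.0, 0.0, 0.0], "roll": 0.0, "jaw": 255}
  ]
}}

```text
time_s: 9.95
position: [0.62, 0.0227, 0.0531]
eef_rot: [[0.107, 0.016, 0.994], [-0.994, -0.013, 0.108], [0.015, -1.0, 0.015]]
ft_force: [-0.4, -0.1, 0.2]
gripper_width: 0.0238
```

Request:
{"op": "send_rows", "data": {
  "targets": [
    {"travel": [0.0, 0.001, 0.0], "roll": 0.0, "jaw": 255},
    {"travel": [0.0, 0.0, 0.0], "roll": 0.0, "jaw": 255}
  ]
}}

```text
time_s: 10.15
position: [0.6202, 0.0224, 0.0524]
eef_rot: [[0.107, 0.017, 0.994], [-0.994, -0.013, 0.107], [0.015, -1.0, 0.015]]
ft_force: [-0.8, -0.0, 2.5]
gripper_width: 0.0235
```

```bash
python3 look.py l2 3
```

```text
t 10.3 F [-1.1113 -0.7046  1.8135] P [0.6202 0.0225 0.0525] tx [ 0.1074  0.0167  0.9941 -0.9941 -0.0132  0.1076  0.0149 -0.9998  0.0152]
```

Request:
{"op": "send_rows", "data": {
  "targets": [
    {"travel": [-0.006, -0.0003, -0.0003], "roll": 0.0, "jaw": 255},
    {"travel": [-0.006, -0.0001, -0.0003], "roll": 0.0, "jaw": 255},
    {"travel": [-0.006, -0.0001, -0.0003], "roll": 0.0, "jaw": 255},
    {"travel": [-0.006, -0.0001, 0.0], "roll": 0.0, "jaw": 255}
  ]
}}

```text
time_s: 10.7
position: [0.6174, 0.0465, 0.0532]
eef_rot: [[0.105, 0.019, 0.994], [-0.994, -0.014, 0.106], [0.016, -1.0, 0.017]]
ft_force: [0.1, -0.9, 0.9]
gripper_width: 0.0234
```

Request:
{"op": "send_rows", "data": {
  "targets": [
    {"travel": [-0.006, 0.0, -0.0003], "roll": 0.0, "jaw": 255},
    {"travel": [-0.006, -0.0001, -0.0002], "roll": 0.0, "jaw": 255},
    {"travel": [-0.006, 0.0, -0.0002], "roll": 0.0, "jaw": 255},
    {"travel": [-0.006, -0.0001, 0.0], "roll": 0.0, "jaw": 255}
  ]
}}

```text
time_s: 11.1
position: [0.614, 0.0731, 0.053]
eef_rot: [[0.106, 0.019, 0.994], [-0.994, -0.014, 0.107], [0.016, -1.0, 0.018]]
ft_force: [0.4, -1.1, 1.9]
gripper_width: 0.0236
```

```bash
python3 look.py l3 4
```

```text
t 11.3 F [-0.245   1.2818  1.4648] P [0.6139 0.0742 0.0529] tx [ 0.107   0.0188  0.9941 -0.9941 -0.0132  0.1073  0.0152 -0.9997  0.0173]
```

View pics/l3_w.png

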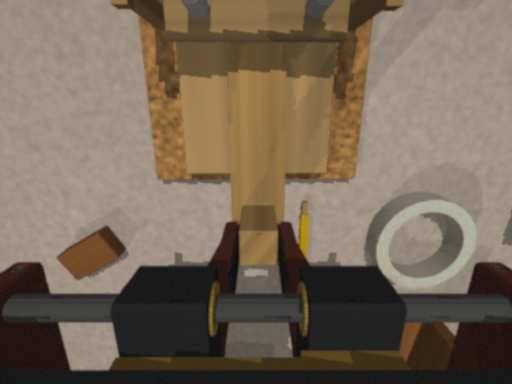

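Request:
{"op": "send_rows", "data": {
  "targets": [
    {"travel": [-0.004, 0.0, -0.0001], "roll": 0.0, "jaw": 255},
    {"travel": [-0.004, -0.0001, 0.0], "roll": 0.0, "jaw": 255},
    {"travel": [-0.004, 0.0, 0.0], "roll": 0.0, "jaw": 255},
    {"travel": [-0.004, -0.0001, 0.0], "roll": 0.0, "jaw": 255}
  ]
}}

```text
time_s: 11.7
position: [0.6123, 0.0876, 0.053]
eef_rot: [[0.104, 0.019, 0.994], [-0.994, -0.015, 0.104], [0.017, -1.0, 0.018]]
ft_force: [-0.4, -1.0, 1.7]
gripper_width: 0.024
```

```bash
python3 look.py l4 4
```

```text
t 11.9 F [-0.5378  0.5585  0.6416] P [0.6122 0.0886 0.053 ] tx [ 0.105   0.019   0.9943 -0.9943 -0.0142  0.1052  0.0162 -0.9997  0.0174]
```

View pics/l4_w.png

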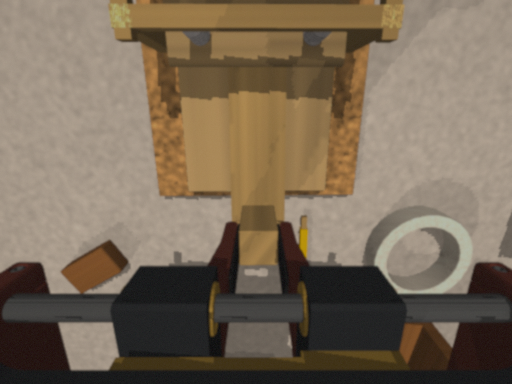

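View pics/l4_s.png

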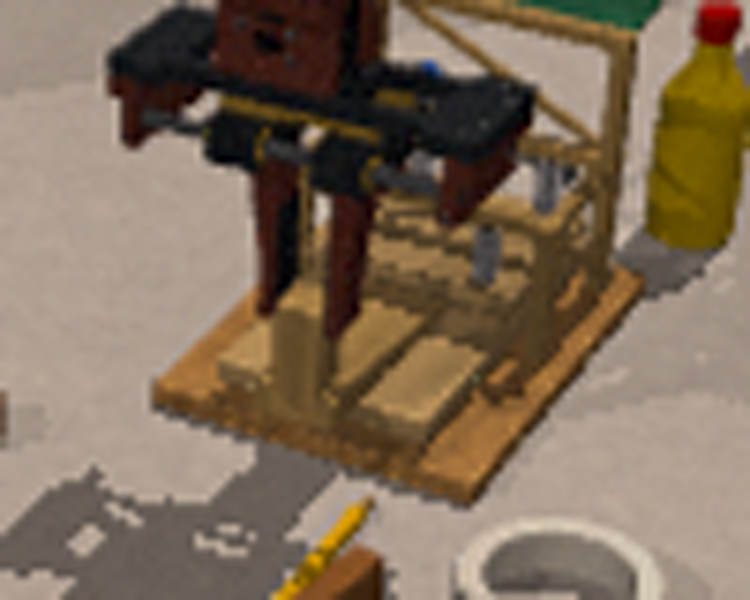

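Request:
{"op": "send_rows", "data": {
  "targets": [
    {"travel": [-0.004, 0.0, 0.0], "roll": -0.002, "jaw": 255},
    {"travel": [-0.004, 0.0, 0.0], "roll": -0.002, "jaw": 255},
    {"travel": [-0.003, 0.0, 0.0], "roll": 0.0, "jaw": 255}
  ]
}}

```text
time_s: 12.2
position: [0.6112, 0.0987, 0.0529]
eef_rot: [[0.108, 0.02, 0.994], [-0.994, -0.015, 0.108], [0.017, -1.0, 0.018]]
ft_force: [0.3, -1.8, 1.7]
gripper_width: 0.0239
```

```bash
python3 look.py l5 4; python3 - <<'E'
from h import *
import pickle
for n in ['l3','l4','l5']:
    c=pickle.load(open(n+'.pkl','rb'))['wrist']
    print(n,[proj(c,(.5996,.1952,z)) for z in (.03,.036,.039,.045,.048)],proj(c,(.5964,.2119,.0865)))
f=pickle.load(open('l5.pkl','rb'))['wrist']['frame'][0:120,140:360,::-1]
cv2.imwrite('pics/l5c.png',cv2.resize(f,(792,432),interpolation=cv2.INTER_CUBIC))
E
```

```text
t 12.4 F [0.0579 0.3188 1.2807] P [0.6111 0.0994 0.0529] tx [ 0.1084  0.0195  0.9939 -0.994  -0.0144  0.1086  0.0164 -0.9997  0.0178]
l3 [(np.float64(256.0783405850135), np.float64(44.0996191772081)), (np.float64(256.16536304591193), np.float64(42.315647032484435)), (np.float64(256.2109584235323), np.float64(41.38093566299244)), (np.float64(256.30666121195014), np.float64(39.41901563743636)), (np.float64(256.35691995275425), np.float64(38.388704695896365))] (np.float64(254.19112205451611), np.float64(-20.325133368555868))
l4 [(np.float64(255.89077121427883), np.float64(67.5445483147371)), (np.float64(255.9722831756169), np.float64(66.5344904108527)), (np.float64(256.0149425325145), np.float64(66.00587571551539)), (np.float64(256.1043738239137), np.float64(64.897685196609)), (np.float64(256.15128007429206), np.float64(64.31644499383977))] (np.float64(253.92756816808944), np.float64(15.889490314796063))
l5 [(np.float64(256.27884445062926), np.float64(84.16969816171095)), (np.float64(256.37233185668356), np.float64(83.6808271796226)), (np.float64(256.4212199259224), np.float64(83.42517821651704)), (np.float64(256.5236230509106), np.float64(82.88968452389274)), (np.float64(256.5772864190825), np.float64(82.60906422852231))] (np.float64(254.6692121252254), np.float64(41.00165871332101))
```

View pics/l5c.png

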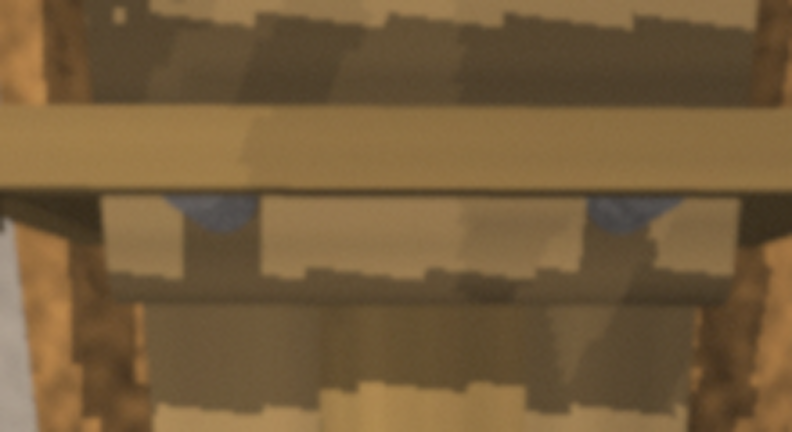

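Request:
{"op": "send_rows", "data": {
  "targets": [
    {"travel": [-0.003, 0.0, 0.0], "roll": 0.0, "jaw": 255},
    {"travel": [-0.003, 0.0, 0.0], "roll": 0.0, "jaw": 255}
  ]
}}

```text
time_s: 12.6
position: [0.6105, 0.1045, 0.0529]
eef_rot: [[0.107, 0.02, 0.994], [-0.994, -0.015, 0.107], [0.017, -1.0, 0.018]]
ft_force: [0.3, -1.3, 1.0]
gripper_width: 0.0237
```

```bash
python3 look.py l6 4
```

```text
t 12.8 F [ 0.1846 -0.369   2.0008] P [0.6105 0.1051 0.0528] tx [ 0.1078  0.0194  0.994  -0.994  -0.0146  0.1081  0.0166 -0.9997  0.0178]
```

Request:
{"op": "send_rows", "data": {
  "targets": [
    {"travel": [-0.003, 0.0, 0.0], "roll": 0.0, "jaw": 255},
    {"travel": [-0.003, 0.0, 0.0], "roll": 0.0, "jaw": 255}
  ]
}}

```text
time_s: 13.0
position: [0.6099, 0.1103, 0.0529]
eef_rot: [[0.107, 0.02, 0.994], [-0.994, -0.015, 0.107], [0.017, -1.0, 0.018]]
ft_force: [-0.2, -2.5, 2.0]
gripper_width: 0.0235
```

```bash
python3 look.py l7 4
```

```text
t 13.2 F [0.0246 0.2759 2.1703] P [0.6099 0.1109 0.0528] tx [ 0.1075  0.0195  0.994  -0.9941 -0.0146  0.1078  0.0166 -0.9997  0.0179]
```

Request:
{"op": "send_rows", "data": {
  "targets": [
    {"travel": [-0.003, 0.0, 0.0], "roll": 0.0, "jaw": 255},
    {"travel": [-0.003, 0.0, 0.0], "roll": 0.0, "jaw": 255}
  ]
}}

```text
time_s: 13.4
position: [0.6093, 0.1163, 0.0528]
eef_rot: [[0.106, 0.02, 0.994], [-0.994, -0.015, 0.107], [0.017, -1.0, 0.018]]
ft_force: [0.5, -1.5, 1.8]
gripper_width: 0.0235
```

```bash
python3 look.py l8 4
```

```text
t 13.6 F [0.0469 0.0136 2.0086] P [0.6092 0.1169 0.0527] tx [ 0.1071  0.0196  0.9941 -0.9941 -0.0145  0.1074  0.0166 -0.9997  0.0179]
```

Request:
{"op": "send_rows", "data": {
  "targets": [
    {"travel": [-0.003, 0.0, 0.0], "roll": 0.0, "jaw": 255},
    {"travel": [-0.003, 0.0, 0.0], "roll": 0.0, "jaw": 255}
  ]
}}

```text
time_s: 13.8
position: [0.6087, 0.1222, 0.0527]
eef_rot: [[0.106, 0.02, 0.994], [-0.994, -0.015, 0.106], [0.017, -1.0, 0.018]]
ft_force: [0.6, -1.8, 1.3]
gripper_width: 0.0236
```

```bash
python3 look.py l9 4;python3 - <<'E'
from h import *
import pickle
f=pickle.load(open('l9.pkl','rb'))['wrist']['frame'][30:180,140:360,::-1]
cv2.imwrite('pics/l9c.png',cv2.resize(f,(792,540),interpolation=cv2.INTER_CUBIC))
E
```

```text
t 14.0 F [ 0.8143 -1.0955  0.9991] P [0.6086 0.1226 0.0526] tx [ 0.1065  0.0197  0.9941 -0.9942 -0.0147  0.1068  0.0167 -0.9997  0.018 ]
```

View pics/l9c.png

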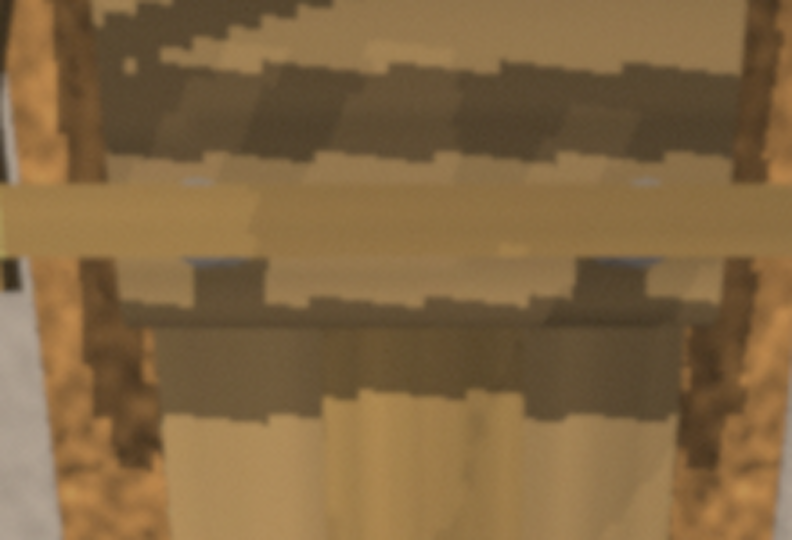

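Request:
{"op": "send_rows", "data": {
  "targets": [
    {"travel": [-0.003, 0.0, 0.0], "roll": 0.0, "jaw": 255},
    {"travel": [-0.003, 0.0, 0.0], "roll": 0.0, "jaw": 255}
  ]
}}

```text
time_s: 14.2
position: [0.608, 0.1269, 0.0525]
eef_rot: [[0.105, 0.02, 0.994], [-0.994, -0.017, 0.105], [0.019, -1.0, 0.018]]
ft_force: [0.5, -4.0, 2.0]
gripper_width: 0.0236
```

```bash
python3 look.py l10 4
```

```text
t 14.4 F [ 0.3318 -3.1711  1.4407] P [0.608  0.1275 0.0525] tx [ 0.1056  0.0197  0.9942 -0.9942 -0.0159  0.106   0.0179 -0.9997  0.0179]
```

Request:
{"op": "send_rows", "data": {
  "targets": [
    {"travel": [-0.003, 0.0, 0.0], "roll": 0.0, "jaw": 255}
  ]
}}

```text
time_s: 14.5
position: [0.6077, 0.1295, 0.0525]
eef_rot: [[0.105, 0.02, 0.994], [-0.994, -0.017, 0.105], [0.019, -1.0, 0.018]]
ft_force: [0.9, -4.8, 0.8]
gripper_width: 0.0237
```

```bash
python3 look.py l11 4
```

```text
t 14.7 F [ 0.2436 -3.3089  1.5005] P [0.6076 0.1305 0.0524] tx [ 0.1057  0.0195  0.9942 -0.9942 -0.0159  0.106   0.0179 -0.9997  0.0177]
```

Request:
{"op": "send_rows", "data": {
  "targets": [
    {"travel": [-0.003, 0.0, 0.0], "roll": 0.0, "jaw": 255}
  ]
}}

```text
time_s: 14.8
position: [0.6073, 0.1327, 0.0524]
eef_rot: [[0.105, 0.02, 0.994], [-0.994, -0.017, 0.105], [0.018, -1.0, 0.018]]
ft_force: [1.3, -4.9, 0.7]
gripper_width: 0.024
```

```bash
python3 look.py l12 4;python3 - <<'E'
from h import *
import pickle
L=[]
for n in ['l8','l12']:
    f=pickle.load(open(n+'.pkl','rb'))['wrist']['frame'][70:145,140:360,::-1]
    L.append(cv2.resize(f,(792,270),interpolation=cv2.INTER_CUBIC))
cv2.imwrite('pics/cmp.png',np.vstack(L))
E
```

```text
t 15.0 F [ 0.9108 -3.5349  0.8024] P [0.6073 0.1337 0.0523] tx [ 0.1058  0.0195  0.9942 -0.9942 -0.0158  0.1061  0.0177 -0.9997  0.0177]
```

View pics/cmp.png

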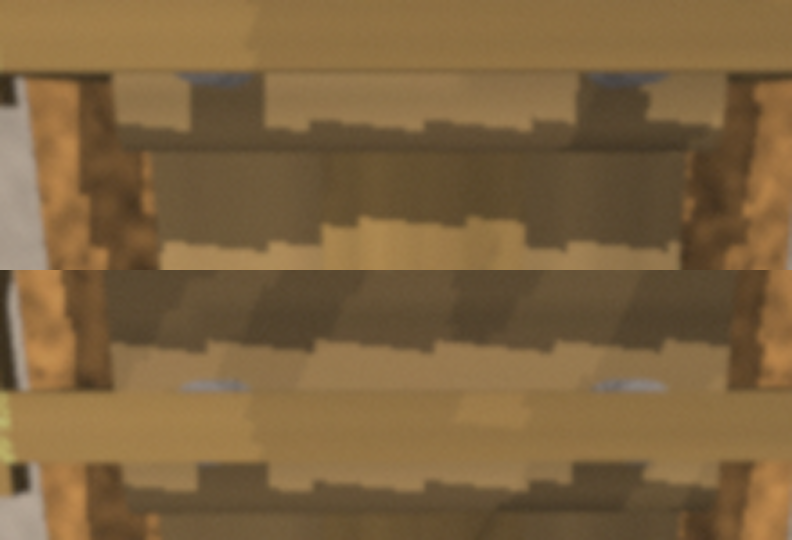

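View pics/l12_s.png

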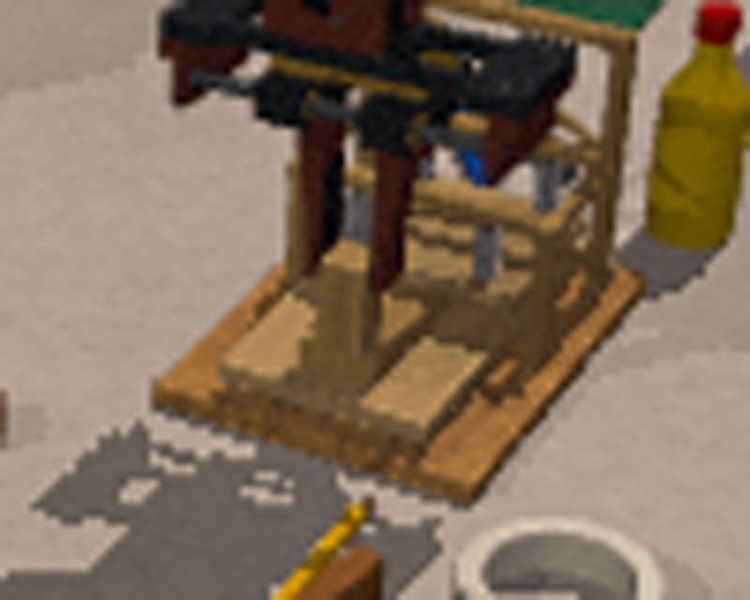

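Request:
{"op": "send_rows", "data": {
  "targets": [
    {"travel": [-0.003, 0.0, 0.0], "roll": 0.0, "jaw": 255},
    {"travel": [-0.003, -0.0001, 0.0], "roll": 0.0, "jaw": 255}
  ]
}}

```text
time_s: 15.2
position: [0.6066, 0.1384, 0.0523]
eef_rot: [[0.105, 0.019, 0.994], [-0.994, -0.017, 0.105], [0.019, -1.0, 0.018]]
ft_force: [1.4, -5.1, 1.0]
gripper_width: 0.0239
```

```bash
python3 look.py l13 4
```

```text
t 15.4 F [ 0.936  -4.2886  0.7764] P [0.6066 0.1389 0.0523] tx [ 0.1051  0.0194  0.9943 -0.9943 -0.0165  0.1054  0.0184 -0.9997  0.0176]
```

```bash
python3 - <<'E'
from h import *
import pickle
L=[]
for n in ['l6','l8','l9','l12','l13']:
    c=pickle.load(open(n+'.pkl','rb'))['wrist']
    u,v=proj(c,(.5996,.1952,.042)); v0=int(round(v))
    f=c['frame'][v0-14:v0+16,150:360,::-1]
    L.append(cv2.resize(f,(798,114),interpolation=cv2.INTER_CUBIC))
    print(n,v)
cv2.imwrite('pics/cmp2.png',np.vstack(L))
E
```

```text
l6 92.37446201515013
l8 110.71144072656759
l9 119.37180012790867
l12 135.7164354811185
l13 143.2660121431341
```

View pics/cmp2.png

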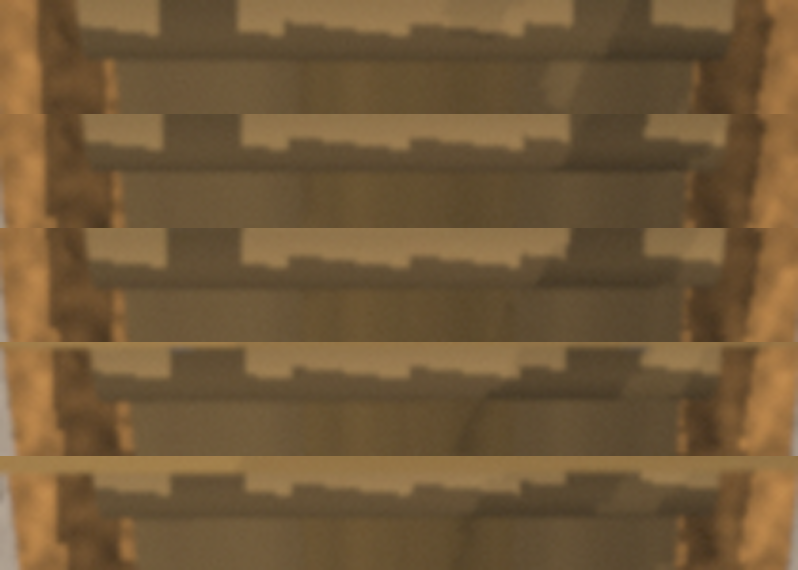

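```bash
cat > pw.py <<'E'
from h import *
import pickle,sys
from scipy.optimize import brentq
def edge(row,a,b,sgn):
    g=np.gradient(cv2.GaussianBlur(row.reshape(1,-1),(5,1),1.0)[0])*sgn
    i=a+np.argmax(g[a:b]); y=g[i-1:i+2]; return i+0.5*(y[0]-y[2])/(y[0]-2*y[1]+y[2])
for n in sys.argv[1:]:
    c=pickle.load(open(n+'.pkl','rb'))['wrist']
    g=c['frame'].astype(np.float32).mean(2)
    v0=proj(c,(.5996,.1952,.042))[1]
    H=[]
    for dv in np.arange(-11,-5.9,1):
        v=int(round(v0+dv)); l=edge(g[v],163,182,1); r=edge(g[v],333,350,-1)
        w=lambda z:np.linalg.norm(onz(c,l,v,z)-onz(c,r,v,z))-.112
        H.append((brentq(w,0,.12)*1000))
    # lower plate width 110
    K=[]
    for dv in range(25,45,2):
        v=int(round(v0+dv)); l=edge(g[v],175,200,1); r=edge(g[v],318,345,-1)
        w=lambda z:np.linalg.norm(onz(c,l,v,z)-onz(c,r,v,z))-.110
        try:K.append(brentq(w,-.02,.08)*1000)
        except Exception: pass
    print(n,np.round(H,1),'med',round(np.median(H),2),'low',np.round(K,1),round(np.median(K),2))
E
python3 pw.py l5 l6 l7 l8 l9 l10 l11 l12 l13
```

```text
l5 [47.2 47.  47.1 47.2 39.3 53.9] med 47.16 low [30.7 27.3 25.2 26.1 27.7 27.9 28.3 28.7 28.4 27.3] 27.8
l6 [46.7 47.  47.  47.1 46.8 35.3] med 46.9 low [40.1 39.8 27.  27.5 28.  28.1 27.9 27.9 28.4 37.8] 28.06
l7 [46.9 47.1 47.1 47.2 47.3 53.5] med 47.17 low [50.5 25.9 27.  28.  28.3 28.4 27.9 27.5 37.2 37.5] 28.17
l8 [47.2 47.  47.  47.  47.  47.2] med 47.01 low [39.4 25.9 27.3 27.9 28.3 28.1 28.3 37.5 37.4 42.1] 28.28
l9 [47.2 47.1 47.1 46.9 47.  46.9] med 47.06 low [26.3 27.  27.9 27.8 27.6 28.  31.5 37.5 31.3 35. ] 27.93
l10 [47.4 47.2 47.3 47.2 46.9 44.4] med 47.19 low [26.2 26.8 27.7 27.7 27.3 37.5 37.8 33.  36.2 43.8] 30.36
l11 [47.2 47.3 47.5 47.6 47.5 47.6] med 47.48 low [26.9 27.7 27.7 27.2 27.2 36.5 37.  32.7 35.4 42.4] 30.21
l12 [47.7 47.9 47.8 47.6 47.2 46.2] med 47.69 low [25.7 26.9 27.1 27.1 32.  37.6 38.3 35.6 36.3 43.6] 33.79
l13 [46.9 48.1 47.9 48.2 48.3 48.5] med 48.14 low [25.2 27.5 27.1 26.4 37.5 36.6 31.8 36.  44.4 44.1] 33.92
```

Request:
{"op": "send_rows", "data": {
  "targets": [
    {"travel": [-0.003, 0.0, 0.0], "roll": 0.0, "jaw": 255},
    {"travel": [-0.003, -0.0001, 0.0], "roll": 0.0, "jaw": 255}
  ]
}}

```text
time_s: 15.6
position: [0.606, 0.1431, 0.0522]
eef_rot: [[0.103, 0.019, 0.994], [-0.994, -0.018, 0.104], [0.02, -1.0, 0.017]]
ft_force: [0.6, -6.0, 1.1]
gripper_width: 0.0236
```

```bash
python3 look.py l14 4; python3 pw.py l14
```

```text
t 15.8 F [ 1.186  -4.5853  0.5852] P [0.6059 0.1436 0.0522] tx [ 0.1039  0.0192  0.9944 -0.9944 -0.0176  0.1042  0.0195 -0.9997  0.0173]
l14 [57.5 61.4 48.3 48.5 48.8 48.8] med 48.8 low [26.8 27.2 26.5 37.8 37.8 33.3 36.  42.2 43.5 25.6] 34.65
```

Request:
{"op": "send_rows", "data": {
  "targets": [
    {"travel": [-0.003, 0.0, 0.0], "roll": 0.0, "jaw": 255}
  ]
}}

```text
time_s: 15.9
position: [0.6056, 0.1453, 0.0521]
eef_rot: [[0.103, 0.019, 0.995], [-0.994, -0.019, 0.103], [0.021, -1.0, 0.017]]
ft_force: [1.7, -6.8, 1.3]
gripper_width: 0.0242
```

```bash
sed -i 's/np.arange(-11,-5.9,1)/np.arange(-9,-4.9,0.999)/' pw.py; python3 look.py l15 4; python3 pw.py l6 l8 l9 l13 l14 l15
```

```text
t 16.1 F [ 0.8516 -5.5204  0.4148] P [0.6056 0.1459 0.052 ] tx [ 0.1033  0.0191  0.9945 -0.9944 -0.0183  0.1037  0.0202 -0.9996  0.0171]
l6 [47.  47.1 46.8 35.3 54. ] med 47.04 low [40.1 39.8 27.  27.5 28.  28.1 27.9 27.9 28.4 37.8] 28.06
l8 [47.  47.  47.  47.2 47.3] med 47.0 low [39.4 25.9 27.3 27.9 28.3 28.1 28.3 37.5 37.4 42.1] 28.28
l9 [47.1 46.9 47.  46.9 39.7] med 46.94 low [26.3 27.  27.9 27.8 27.6 28.  31.5 37.5 31.3 35. ] 27.93
l13 [47.9 48.2 48.3 48.5 47.8] med 48.2 low [25.2 27.5 27.1 26.4 37.5 36.6 31.8 36.  44.4 44.1] 33.92
l14 [48.3 48.5 48.8 48.8 54.4] med 48.78 low [26.8 27.2 26.5 37.8 37.8 33.3 36.  42.2 43.5 25.6] 34.65
l15 [57.4 45.5 48.5 43.5 49.7] med 48.47 low [25.9 26.4 25.8 36.8 38.4 32.5 35.7 42.6 43.7 31. ] 34.09
```

View pics/l15_w.png

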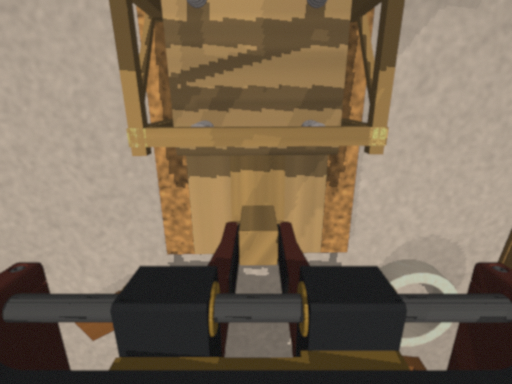

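```bash
python3 - <<'E'
from h import *
import pickle
from pw import edge
from scipy.optimize import brentq
a=np.array([-.1085,.994,0]);m=np.array([.5996,.1952,.046])
for n in ['l7','l8','l9','l10','l11','l12','l13','l14','l15']:
    c=pickle.load(open(n+'.pkl','rb'))['wrist'];g=c['frame'].astype(np.float32).mean(2)
    H=[]
    for x in np.arange(.028,.085,.004):
        p=m+a*x; s=np.array([.994,.1085,0])*.056
        (ul,vl),(ur,vr)=proj(c,p-s),proj(c,p+s); v=int(round((vl+vr)/2))
        if v<3: H.append(np.nan); continue
        l=edge(g[v],int(ul)-5,int(ul)+7,1);r=edge(g[v],int(ur)-5,int(ur)+7,-1)
        w=lambda z:np.linalg.norm(onz(c,l,v,z)-onz(c,r,v,z))-.112
        try:H.append(brentq(w,-.05,.15)*1000)
        except Exception:H.append(np.nan)
    print(n,np.round(H,1))
c=pickle.load(open('l15.pkl','rb'))['wrist']
cv2.imwrite('pics/l15c.png',cv2.resize(c['frame'][0:170,140:380,::-1],(792,561),interpolation=cv2.INTER_CUBIC))
E
```

```text
l7 [46.5 52.7 50.4 51.8 42.4 46.7 47.3 46.6  nan  nan  nan  nan  nan  nan
  nan]
l8 [47.  58.3 46.2 52.2 44.4 47.5 47.  47.  47.3  nan  nan  nan  nan  nan
  nan]
l9 [46.7 62.5 57.8 51.6 44.5 46.4 47.  46.8 47.1 47.  41.2  nan  nan  nan
  nan]
l10 [46.8 58.1 57.5 51.7 43.  53.2 47.5 47.2 47.1 47.3 42.3 47.1  nan  nan
  nan]
l11 [47.1 57.4 57.5 51.7 43.7 40.4 47.7 47.6 47.4 47.7 41.3 47.9 50.4  nan
  nan]
l12 [47.4 57.4 53.5 52.1 39.  46.8 48.  47.9 47.8 47.9 43.3 47.6 49.1  nan
  nan]
l13 [48.  65.9 62.8 51.8 39.  53.  48.7 48.6 48.2 48.6 43.4 49.  48.4 48.4
 48.6]
l14 [48.4 54.  62.9 51.9 40.7 52.6 49.1 48.7 48.8 49.3 44.4 49.  48.2 49.3
 49.1]
l15 [48.7 54.1 58.1 52.8 40.3 53.  49.3 49.1 49.1 49.4 43.9 48.7 48.4 48.9
 49.3]
```

View pics/l15c.png

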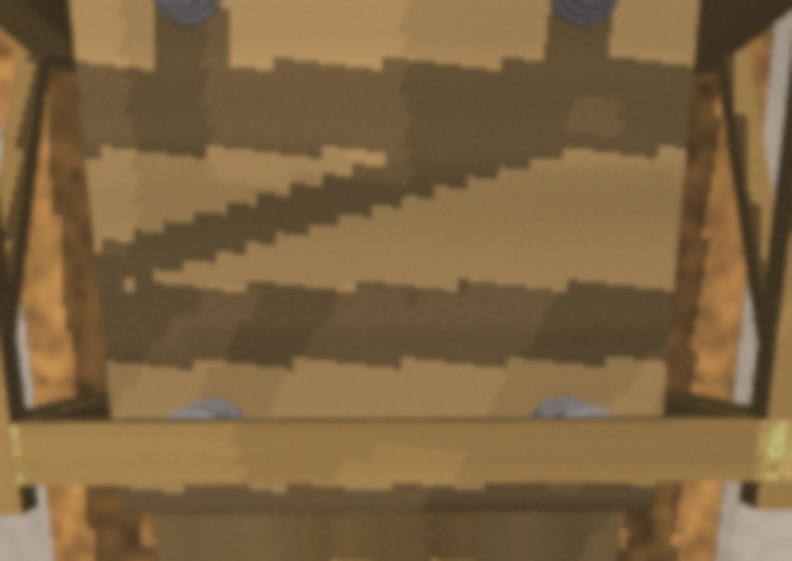

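```bash
python3 look.py l16 4; python3 - <<'E'
from h import *
c=vision.read_camera('top');save(c,'t16');print(arm.get_state()['gripper_width'],arm.get_state()['time_s'])
E
```

```text
t 16.3 F [ 1.1901 -5.2374  0.5903] P [0.6055 0.1459 0.052 ] tx [ 0.1033  0.0191  0.9945 -0.9944 -0.0183  0.1037  0.0201 -0.9997  0.0171]
0.02389963417177142 16.35
```

View pics/t16.png

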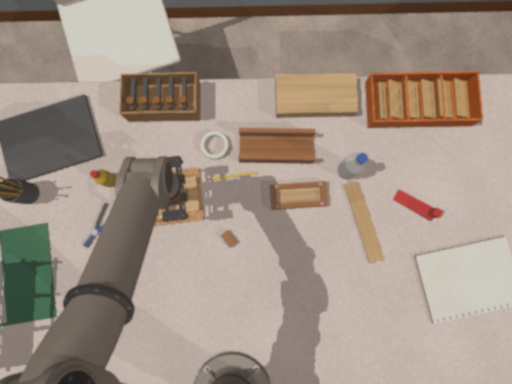

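View pics/l16_s.png

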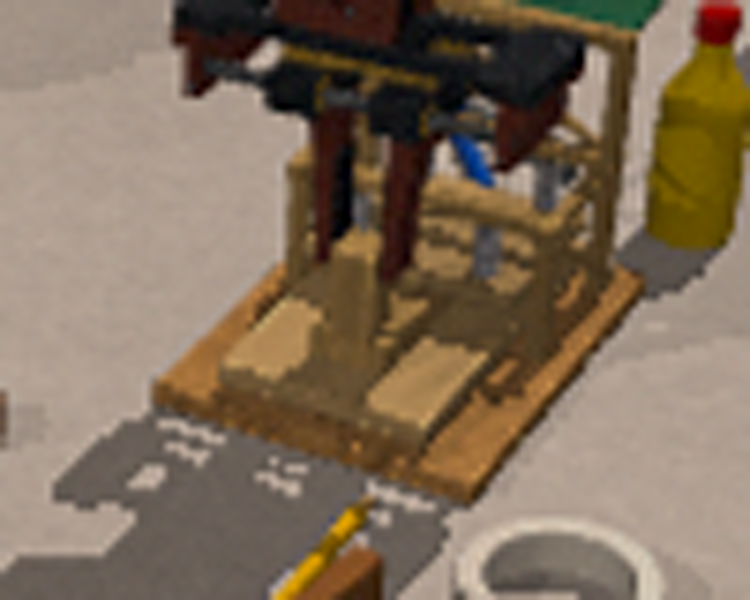

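```bash
python3 -c "
from plant import ticket
print(ticket.finish_job())"
```

```text
the job is handed in; nothing more can be done
None
```

The wedge is in the bay, snug between the two plates, and the arm is still holding it. I picked it up by its grip block, lifted it clear of the mould and laid its tip on the ledge. I then slid it straight in and stopped about 72 mm past the mouth line by my estimate. The job was handed in at 16.35 s of the 46 s allowed.

Last checks:
- **Upper plate:** measured from its apparent width in the wrist pictures, it rose about 2.0–2.2 mm. The strip near the front edge could not be used in the last picture because a beam covered it, so this figure comes from the plate further back.
- **Drag:** it was about 6.8 N at the end of the last push, against about 1.5 N before touching, so roughly 5 N more. It held steady at about 5.3 N when still.
- **Contact below:** the net vertical force on the tool is still about 1 N upward. I take that to mean the lower plate is still bearing the wedge.
- **Grip and surroundings:** the opening is 23.9 mm on the 24 mm block. I saw no bystander or the red look-alike out of place in the top and scene pictures.

**Flaws and disagreements:**
- The tool ended about 1.5° off vertical. I could not correct this with the moves available.
- First touch came at about 48 mm, at the deep end of the stated range. The lower plate had already been pressed down a little by then.
- Estimates of the rise from depth alone differed from the camera by up to about 0.5 mm, so I went by the camera and the drag.

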